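Select the drive's large gear through the H-gate

ROBOT

A 6-joint arm with a two-finger parallel gripper is mounted at the origin on a cart in front of the work surface, level with it; the furniture and walls round the work are solid. World frame = base frame: x ahead of the robot, y to its left, z up, the work surface at z = 0. Lengths are in mm, angles in degrees, forces in N, time in s.
With the tool pointing down it reaches from about 250 to 775 mm from the base axis. Payload 8.9 kg.
Tool frame: the origin (TCP) lies midway between the tips of the shut fingers; the grasp point (between the pads) lies 19 mm behind it; x points along the fingers, y is the direction in which the jaws open and shut, and the axes are right-handed (so a half turn about x gives the same grasp; the last joint's range is limited). The gripper opens to 85 mm and grips with 20 to 120 N. Pads are 22 mm wide; open, the fingers measure 114 mm over their backs; the gripper's body (76 mm by 85 mm) begins 54 mm behind the grasp point. The pads swing forward as they close: fully open they stand 13 mm farther back than shut.
Start: joints at [-71.007, 16.656, -8.789, 64.555, 0, 82.019], TCP at [238.141, -467.881, 231.305] pointing down, gripper open.
Joint ranges: [-144.48, 144.48], [-52.06, 99.96], [-74.48, 78.29], [-112.23, 115.85], [-86.99, 84.42], [-180, 180]. Speed limits (degrees/s): [127.2, 127.2, 159.86, 180, 180, 180].

INTERFACE

Orientations are given as a 3x3 rotation matrix whose columns are the frame's x, y, z axes.
In Python, from bench import manip, eyes gives the robot as it stands.
- The arm moves only by the shell command python3 -m crank 'ROWS' [FORCE]. ROWS is JSON, one flat list of numbers, 7 for each row, row after row: the shift along the tool's x, y, z in units of 25 mm (1.0 is 25 mm), then the turn, a rotation vector about the tool's x, y, z in rad, then the gripper command: -1 is fully open, 1 is shut, values between are in proportion. In form: [dx, dy, dz, rx, ry, rz, grip, dx, dy, dz, rx, ry, rz, grip, ...]. A call has 1 to 8 rows; each row shifts and turns the commanded pose from where the row before left it, along the tool's axes as they then stand; what a row does not reach is not made up. A row lasts 1/8 s, in which the tool goes at most 62.5 mm and 10.7 degrees, less where a joint would pass 70% of its speed; a pose out of reach is approached as far as the arm can. A call is refused whole if a number of a shift passes 1 or a number of a turn 0.188, either way. A call with a gripper value outside its range is refused whole. The fingers move at their own pace and stop on an object; FORCE is the grip in N (left out, the last holds). Time passes only in rows, so rows that do not move let the fingers close. It gives the time, the measured TCP pose, the force and the opening at its end, in the units of the state.
- manip.sense(): the state, without advancing time (a new reading comes with each control period).
- eyes.camera(name): name is "side" or "top" or "wrist"; returns (picture, depth): 420x560x3 uint8, red, green, blue; 420x560 float32, mm along the optical axis (not along the pixel's ray), 0 where there is no reading.
- eyes.calibration(name): a dict with "fx", "fy", "cx", "cy" (pixels), "rvec" (rotation vector, rad) and "tvec" (3), from world to camera coordinates, as OpenCV has them; the wrist camera has in their place "mount" (4x4, takes a point from camera to tool coordinates, whose origin is the TCP and whose axes are the tool frame's). Camera axes: x right, y down, z forward; pixel columns grow to the right and rows downward; lengths in mm; the calibration is good to about 2 mm. The wrist camera is an equidistant fisheye: a pixel r from the principal point sees the ray r / f radians off the axis. A picture is of the moment at which its call begins: read the wrist's pose just before it. calibration takes no time and is no camera call.
- manip.close_job(): hands the job in, once; it reports no verdict.
The state is a dict: "time_s": time; "q": joint angles; "qd": joint speeds; "joint_efforts": joint torques, N m; "eef_pos": TCP position; "tool_rot": TCP orientation; "force": force on the tool from outside, world axes, zero at the start; "torque": the same for the moment, N m; "gripper_width": finger opening in mm.
Only numpy, scipy, OpenCV 4.12 (cv2) and the standard library are available. Lean on these libraries where they do the work, as an engineer would, in place of code of your own. Each camera call takes 0.05 s, during which the arm holds its last target.

TASK

The small white bench drive has a gear selector lever standing in an H-shaped gate. With the fingertips push the lever out of its slot, across the gate and fully home to the end of the slot that has the large gear symbol beside its end, without running it down the small gear's slot on the way. Only push the lever, never pinch or grip it, and leave the flask, beaker and stopper standing round the drive where they are.

Things in the scene. Friction and masses are not known exactly. Their poses are not given: they have to be found in the camera images.
- drive: White bench drive fixed to the worktop: housing 176 (x) x 156 (y) mm, metal gate plate on it, top 64 mm above the worktop. Motor 57 mm thick reaches to x = +141 mm, shaft stub to y = -102 mm. Origin: centre of its underside; z up; x along the two parallel slots (away from the robot at yaw 0), y across them, to the left. Its place varies, yaw up to 20 degrees either way.
- gate_centre (a point): Middle of the H on the gate plate's top, 64 mm above the drive's origin, same axes. The H: two slots along x, at y = +30 and -30 mm, 82 mm long (x = -41 to +41 mm), joined by one cross slot along y at x = 0. All slots 18 mm wide, 8 mm deep; the inner corners at the crossings are rounded 6 mm.
- lever (a point): Middle of the lever's black four-lobed knob, on its axis, 91 mm above the worktop. Knob 34 mm across the lobes (they point along the drive's +-x and +-y), 74 to 108 mm above the worktop, domed cap to 116 mm, on a steel post 14 mm thick that runs in the slots. It slides upright, cannot be lifted or turned, and stays where left (about 1.5 N friction each way, no spring).
- lever_along (a joint): Position of the lever along the drive's x axis in m: 0 in the cross slot, +0.032 at the +x (far) end of a slot, -0.032 at the -x (near) end. Starts anywhere between -0.030 and +0.030.
- lever_cross (a joint): Position of the lever along the drive's y axis in m: +0.030 in the left (+y) slots, where it starts, -0.030 in the right (-y) slots; 2 mm play. It can change only while the lever is within about 2 mm of the cross slot's middle line (the rounded corners guide it in from about 5 mm).
- gear_large: Large flat gear wheel symbol, dark metal, 36 mm across, raised 3 mm on the gate plate. Origin: its centre, underside. It lies beyond the end of one of the two right-hand (-y) slots, at y = -30 mm and x = +63 or -63 mm of the drive (which end varies). With the lever fully home in that slot the two axes are 31 mm apart.
- gear_small: Small flat gear wheel symbol, 18 mm across, raised 3 mm, beyond the end of the other right-hand slot. Origin: its centre, underside.
- flask: Glass conical flask, 67 mm wide, 114 mm tall, loose, to the right of the drive; a bystander. Origin: centre of its underside.
- beaker: Glass beaker, 72 mm wide, 94 mm tall, loose, to the left of the drive; a bystander. Origin: centre of its underside.
- stopper: White rubber stopper, 34 mm wide, 26 mm tall, loose, to the near left of the drive; a bystander. Origin: centre of its underside.

How it is judged (in metres and radians):
On the way:
1. the lever has been pushed across to the right-hand slots (value of joint lever_cross below -0.026 m), for 0.1 s.
At the end, for the whole second after the job is handed in: The lever stands at rest in the right-hand slot that ends at the large gear symbol, within 7 mm of that slot's end (its axis less than 38 mm from the symbol's centre, seen from above) (horizontal distance between lever and gear_large below 0.038 m and value of joint lever_cross below -0.026 m and velocity of joint lever_along between -0.01 and 0.01 m/s); the robot touches nothing.
It fails at once if the lever is run more than about half way into the small gear's slot (horizontal distance between lever and gear_small below 0.045 m).
It fails at once if the lever is pinched: its knob is pressed from two opposite sides at once ((contact force between the fingers and lever_along_c2 above 1 N and contact force between the fingers and lever_along_c3 above 1 N) or (contact force between the fingers and lever_along_c4 above 1 N and contact force between the fingers and lever_along_c5 above 1 N)).
It fails at once if the flask is moved or lifted (distance of flask from where it was at the start of the episode above 0.02 m).
It fails at once if the beaker is moved or lifted (distance of beaker from where it was at the start of the episode above 0.02 m).
It fails at once if the stopper is moved or lifted (distance of stopper from where it was at the start of the episode above 0.02 m).
It also fails if it takes over 54 s, if anything falls off the work surface, if the arm or the gripper's body presses on something with over 40 N, if the wrist force passes 120 N, or if a joint passes its speed limit or range.

## Working session

There is one attempt and no reset: what is moved stays moved. The work goes in short steps, Python scripts to look and compute and a shell command to move; the robot and the scene stay as the last step left them, time stands still between calls to the robot, and variables do not carry over. Pictures are saved under pics/ and viewed, and the job is handed in when it is done.

```bash
mkdir -p pics; ls; python3 - <<'E'
from bench import manip, eyes
import cv2,numpy as np
s=manip.sense(); print(s['time_s'],s['eef_pos'],s['tool_rot'],s['gripper_width'],s['force'])
for n in('top','side'):
    p,d=eyes.camera(n); cv2.imwrite(f'pics/{n}0.png',p[:,:,::-1]); np.save(f'pics/{n}0.npy',d); print(n,eyes.calibration(n))
E
```

```text
pics
0.0 [ 238.02257886 -467.46717341  230.75344077] [[-3.91131401e-04  4.53639746e-01 -8.91185070e-01]
 [ 1.18443493e-03 -8.91184303e-01 -4.53639875e-01]
 [-9.99999222e-01 -1.23298353e-03 -1.88736597e-04]] 85.30915682739753 [-0.06079958 -0.17635785  0.09578746]
top {'fx': 440.4287061487162, 'fy': 440.4287061487162, 'cx': 281.85362484362844, 'cy': 213.19826158967552, 'rvec': array([ 2.13931635, -2.16516451,  0.19069657]), 'tvec': array([ 15.7778716 , 535.62987149, 855.71153839])}
side {'fx': 509.460066638782, 'fy': 509.460066638782, 'cx': 277.64013957259857, 'cy': 205.973566653649, 'rvec': array([ 0.72957633, -2.37405345,  1.38734819]), 'tvec': array([454.50407371, 228.33751573, 637.94781329])}
```

View pics/top0.png

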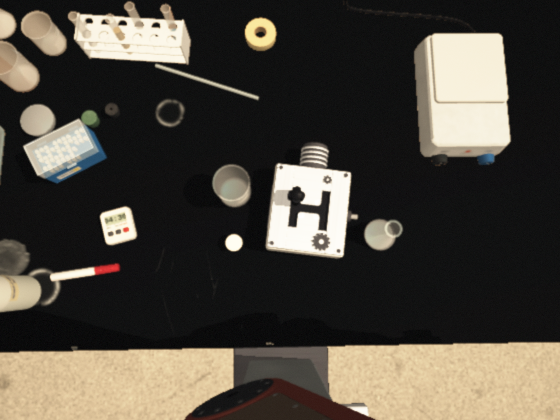

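View pics/side0.png

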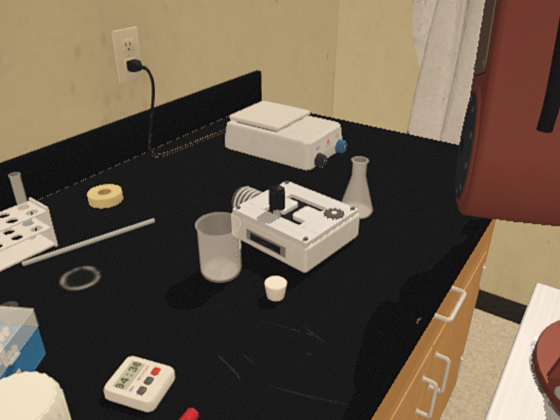

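The top view shows the lever knob at about (297,195), at the far end of the left slot. The large gear is at (320,241), at the near right end, and the small gear is at (327,180), at the far right end. Next I'll measure these.

```bash
cat > h.py <<'E'
import numpy as np,cv2
from bench import manip,eyes
def ray(name,uv,z):
    c=eyes.calibration(name);R=cv2.Rodrigues(c['rvec'])[0];t=c['tvec']
    o=-R.T@t; uv=np.atleast_2d(uv).astype(float)
    d=np.c_[(uv[:,0]-c['cx'])/c['fx'],(uv[:,1]-c['cy'])/c['fy'],np.ones(len(uv))]@R
    return o+d*((z-o[2])/d[:,2])[:,None]
def cloud(name,d):
    c=eyes.calibration(name);R=cv2.Rodrigues(c['rvec'])[0];t=c['tvec']
    v,u=np.indices(d.shape)
    P=np.stack([(u-c['cx'])/c['fx']*d,(v-c['cy'])/c['fy']*d,d],-1)
    return (P-t)@R
E
python3 - <<'E'
from h import *
im=cv2.imread('pics/top0.png');d=np.load('pics/top0.npy')
W=cloud('top',d)
g=cv2.cvtColor(im,cv2.COLOR_BGR2GRAY)
roi=np.zeros_like(g);roi[155:265,262:358]=1
m=((W[...,2]>50)&(W[...,2]<75)&(roi>0)).astype(np.uint8)
cs,_=cv2.findContours(((g>130)&(roi>0)).astype(np.uint8),cv2.RETR_EXTERNAL,cv2.CHAIN_APPROX_NONE)
c=max(cs,key=cv2.contourArea);r=cv2.minAreaRect(c);print(r)
box=ray('top',cv2.boxPoints(r),64);print(box[:,:2].round(1),box.mean(0).round(1))
fill=np.zeros_like(g);cv2.drawContours(fill,[c],-1,1,-1)
dark=((g<110)&(fill>0)).astype(np.uint8)
n,l,st,ce=cv2.connectedComponentsWithStats(dark)
for i in range(1,n):
    if st[i,4]>8: print(st[i],ce[i].round(1),ray('top',ce[i],67)[0].round(1))
k=(W[...,2]>85)&(roi>0)&(W[...,2]<125)
P=W[k];print(len(P),P.mean(0),P.min(0),P.max(0))
cap=P[P[:,2]>109];print('cap',len(cap),cap.mean(0))
crop=cv2.resize(im[140:270,205:415],None,fx=3.8,fy=3.8,interpolation=cv2.INTER_CUBIC);cv2.imwrite('pics/crop0.png',crop)
# bystanders
for nme,a,b,u,v in(('beaker',0,0,232,186),('stopper',0,0,234,242),('flask',0,0,380,235)):
    q=W[v-30:v+30,u-30:u+30].reshape(-1,3);q=q[(q[:,2]>8)&(q[:,2]<130)];print(nme,q.min(0).round(),q.max(0).round())
E
```

```text
((309.0280456542969, 210.0185546875), (78.09506225585938, 86.78900146484375), 6.911227226257324)
[[ 462.9   43.8]
 [ 636.4   21.3]
 [ 615.7 -135. ]
 [ 442.6 -107.8]] [539.4 -44.4  64. ]
[324 177   6   6  10] [326.  179.9] [598.4 -79.5  67. ]
[288 187  42  44 860] [307.7 207.2] [543.3 -41.5  67. ]
[314 235  14  14 115] [320.4 241.7] [474.5 -64.9  67. ]
224 [559.77117734 -15.44972931 107.54914041] [544.78062163 -31.75374638  85.84154136] [577.85949499   0.62848782 116.99925087]
cap 105 [561.39024842 -15.95563603 112.36042295]
beaker [554.  73.   8.] [625. 145.  95.]
stopper [463.  93.  20.] [494. 127.  29.]
flask [ 461. -225.    8.] [ 540. -129.  116.]
```

View pics/crop0.png

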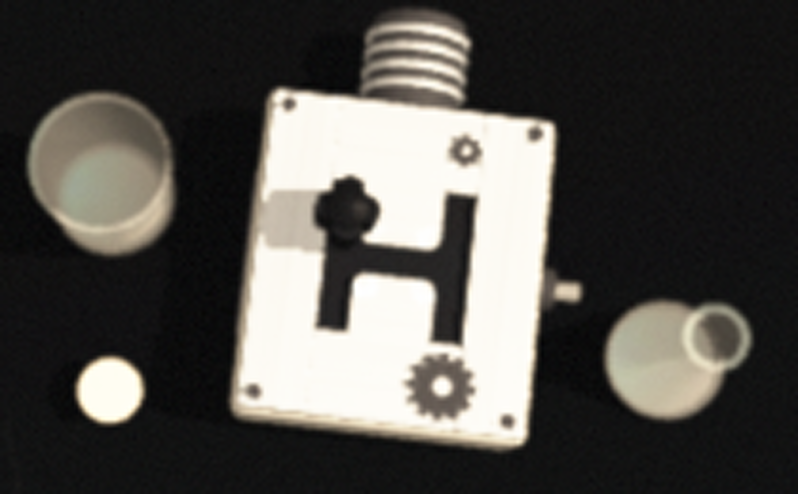

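```bash
python3 -m crank '[0,0,0,-0.164,0,0,1, 0,0,0,-0.164,0,0,1, 0,0,0,-0.164,0,0,1, 0,0,0,-0.164,0,0,1, 0,0,0,-0.164,0,0,1, 0,0,0,-0.163,0,0,1, 0,0,0,0,0,0,1, 0,0,0,0,0,0,1]' 30
cat >> h.py <<'E'
C=np.array([540.,-42.4]);YAW=np.arctan2(-14.6,123.9)
def todrive(p):
    c,s=np.cos(YAW),np.sin(YAW);r=np.asarray(p)[...,:2]-C
    return np.stack([r[...,0]*c+r[...,1]*s,-r[...,0]*s+r[...,1]*c],-1)
def where():
    s=manip.sense();p=s['eef_pos'];R=s['tool_rot']
    print('t',s['time_s'],'drive xy',todrive(p).round(1),'z',p[2].round(1),'w',round(s['gripper_width'],1),'F',s['force'].round(1),'tooly yaw err',np.degrees(np.arctan2(R[1,1],R[0,1])-YAW).round(2),'down',R[2,0].round(4))
E
python3 -c "from h import *;where()"
```

```text
time_s: 1.1
eef_pos: [238.1, -467.8, 231.2]
tool_rot: [[-0.0, 0.993, -0.12], [0.0, -0.12, -0.993], [-1.0, -0.0, -0.0]]
force: [-0.4, -0.1, 0.0]
gripper_width: 0.1
t 1.1 drive xy [-250.  -457.8] z 231.2 w 0.1 F [-0.4 -0.1  0. ] tooly yaw err -0.18 down -1.0
```

```bash
python3 -m crank '[0,0.62,-0.97,0,0,0,1, 0,0.62,-0.97,0,0,0,1, 0,0.62,-0.97,0,0,0,1, 0,0.62,-0.97,0,0,0,1, 0,0.62,-0.97,0,0,0,1, 0,0.62,-0.97,0,0,0,1, 0,0.62,-0.97,0,0,0,1, 0,0.62,-0.97,0,0,0,1]' && python3 -m crank '[0,0.62,-0.97,0,0,0,1, 0,0.62,-0.97,0,0,0,1, 0,0.62,-0.97,0,0,0,1, 0,0.62,-0.97,0,0,0,1, 0,0.62,-0.97,0,0,0,1, 0,0.62,-0.97,0,0,0,1, 0,0.62,-0.97,0,0,0,1, 0,0.62,-0.97,0,0,0,1]' && python3 -m crank '[0,0.62,-0.97,0,0,0,1, 0,0.62,-0.97,0,0,0,1, 0,0.62,-0.97,0,0,0,1, 0,0.62,-0.97,0,0,0,1, 0,0,0,0,0,0,1]'
python3 - <<'E'
from h import *
where()
for n in('top','side','wrist'):
    p,d=eyes.camera(n); cv2.imwrite(f'pics/{n}1.png',p[:,:,::-1]); np.save(f'pics/{n}1.npy',d)
E
```

```text
time_s: 2.1
eef_pos: [384.5, -288.9, 231.3]
tool_rot: [[0.0, 0.993, -0.12], [-0.0, -0.12, -0.993], [-1.0, 0.0, 0.0]]
force: [0.7, -0.4, -0.6]
gripper_width: -0.1
time_s: 3.1
eef_pos: [530.3, -110.7, 231.3]
tool_rot: [[-0.0, 0.993, -0.12], [-0.0, -0.12, -0.993], [-1.0, -0.0, 0.0]]
force: [0.5, -0.1, 0.8]
gripper_width: 0.1
time_s: 3.72
eef_pos: [603.3, -21.0, 230.8]
tool_rot: [[-0.0, 0.993, -0.117], [0.0, -0.117, -0.993], [-1.0, -0.0, -0.0]]
force: [-0.2, -0.1, 0.4]
gripper_width: 0.2
t 3.725 drive xy [60.3 28.6] z 230.8 w 0.2 F [-0.2 -0.1  0.4] tooly yaw err 0.0 down -1.0
```

View pics/wrist1.png

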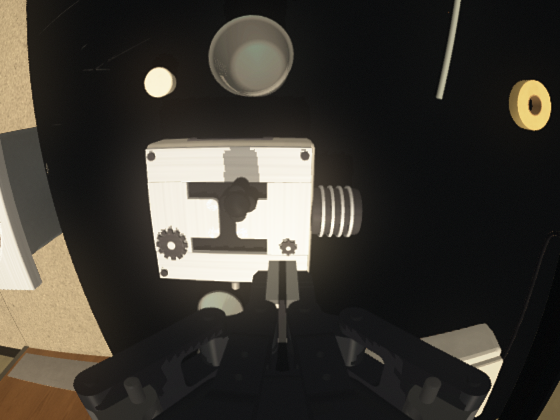

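View pics/side1.png

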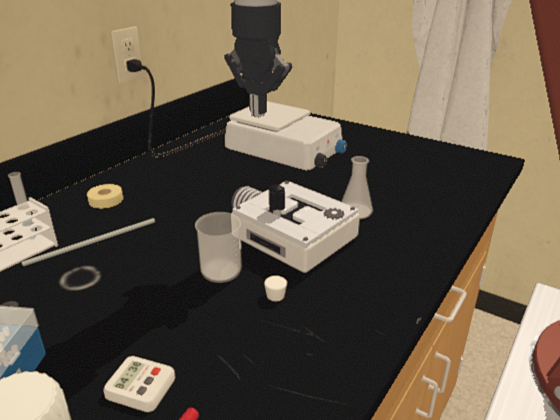

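The wrist view shows the knob at (239,197), still toward the far end of the left slot. The large gear is at (171,243) and the small gear at (288,247). I'll cross-check the drive pose with this view.

```bash
cat >> h.py <<'E'
def wray(uv,z,s):
    c=eyes.calibration('wrist');M=c['mount'];f=c['fx']
    uv=np.atleast_2d(uv).astype(float);a=np.c_[uv[:,0]-c['cx'],uv[:,1]-c['cy']];r=np.linalg.norm(a,axis=1);th=r/f
    d=np.c_[a/r[:,None]*np.sin(th)[:,None],np.cos(th)]
    R=s['tool_rot']@M[:3,:3];o=s['tool_rot']@M[:3,3]+s['eef_pos']
    d=d@R.T
    return o+d*((z-o[2])/d[:,2])[:,None]
E
python3 - <<'E'
from h import *
im=cv2.imread('pics/wrist1.png');g=cv2.cvtColor(im,cv2.COLOR_BGR2GRAY)
s=manip.sense()
for (x0,y0,x1,y1) in((150,222,192,262),(276,236,300,258)):
    m=(g[y0:y1,x0:x1]<110).astype(np.uint8);n,l,st,ce=cv2.connectedComponentsWithStats(m)
    for i in range(1,n):
        if st[i,4]>40:
            w=wray(ce[i]+[x0,y0],67,s)[0];print(st[i],ce[i]+[x0,y0],w.round(1),todrive(w).round(1))
print('knob guess cap',todrive(wray([[240,189]],113,s)).round(1))
cv2.imwrite('pics/wc1.png',cv2.resize(im[130:290,135:375],None,fx=3.3,fy=3.3,interpolation=cv2.INTER_CUBIC))
E
```

```text
[  0   0   7  40 174] [152.02873563 246.08045977] [452.3 -66.9  67. ] [-84.2 -34.5]
[  7   7  30  30 537] [171.45623836 243.61452514] [476.3 -66.1  67. ] [-60.5 -31. ]
knob guess cap [[23.8 40.8]]
```

View pics/wc1.png

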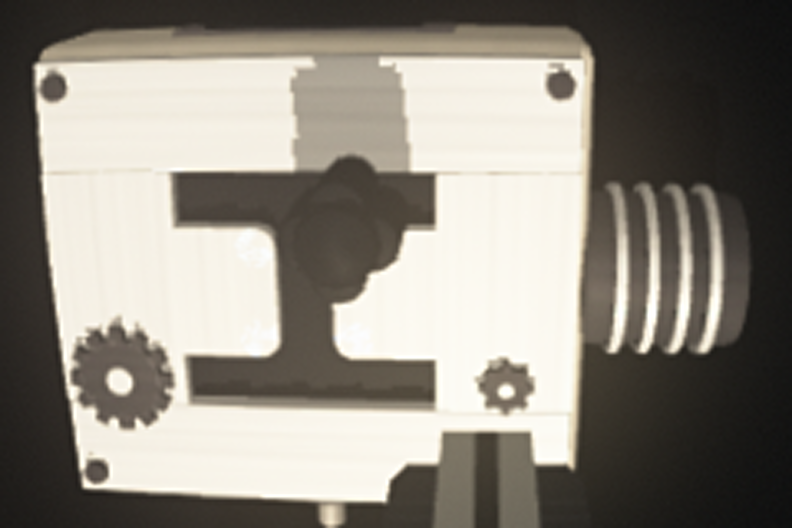

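```bash
python3 - <<'E'
from h import *
s=manip.sense()
print(todrive(wray([[239,204]],113,s)).round(1),todrive(wray([[288.3,247.3]],67,s)).round(1),todrive(wray([[171.4,243.6]],67,s)).round(1))
d=np.load('pics/top1.npy');W=cloud('top',d);D=todrive(W)
k=(W[...,2]>70)&(W[...,2]<120)&(np.abs(D[...,0])<50)&(np.abs(D[...,1])<50)
print(k.sum(),D[k].min(0),D[k].max(0),D[k].mean(0))
E
```

```text
[[22.4 27.7]] [[ 65.2 -33.9]] [[-60.5 -31. ]]Traceback (most recent call last):
  File "<stdin>", line 6, in <module>
    return umr_minimum(a, axis, None, out, keepdims, initial, where)
ValueError: zero-size array to reduction operation minimum which has no identity
```

```bash
python3 -m crank '[0.8,0.3,-0.04,0,0,0,1, 1,0,0,0,0,0,1, 1,0,0,0,0,0,1, 1,0,0,0,0,0,1, 1,0,0,0,0,0,1, 0.6,0,0,0,0,0,1, 0.5,0,0,0,0,0,1, 0,0,0,0,0,0,1]'
python3 - <<'E'
from h import *
where()
for n in('side','wrist'):
    p,d=eyes.camera(n); cv2.imwrite(f'pics/{n}2.png',p[:,:,::-1])
a=cv2.imread('pics/side2.png')[140:300,180:400];b=cv2.imread('pics/wrist2.png')[100:300,120:400]
cv2.imwrite('pics/m2.png',np.vstack([cv2.resize(a,(412,300)),cv2.resize(b,(412,294))]))
E
```

```text
time_s: 4.88
eef_pos: [609.8, -22.4, 83.4]
tool_rot: [[-0.001, 0.993, -0.117], [0.0, -0.117, -0.993], [-1.0, -0.001, -0.0]]
force: [0.3, 0.2, 0.2]
gripper_width: 0.2
t 4.875 drive xy [67. 28.] z 83.4 w 0.2 F [0.3 0.2 0.2] tooly yaw err -0.01 down -1.0
```

View pics/m2.png

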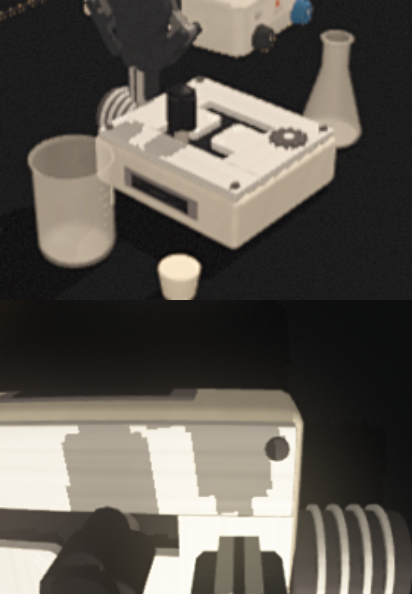

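The finger is beyond the knob with a visible gap, and the tip is clear of the plate. I'll approach in small steps to find contact.

```bash
python3 -m crank '[0,-0.2,0,0,0,0,1, 0,-0.2,0,0,0,0,1, 0,-0.1,0,0,0,0,1, 0,0,0,0,0,0,1]' >/dev/null; python3 -c "from h import *;where()"
for i in 1; do python3 -m crank '[0,-0.08,0,0,0,0,1, 0,0,0,0,0,0,1]'>/dev/null; python3 -c "from h import *;where()"; python3 -m crank '[0,-0.08,0,0,0,0,1, 0,0,0,0,0,0,1]'>/dev/null; python3 -c "from h import *;where()"; python3 -m crank '[0,-0.08,0,0,0,0,1, 0,0,0,0,0,0,1]'>/dev/null; python3 -c "from h import *;where()"; done
```

```text
t 5.475 drive xy [54.7 28.2] z 84.0 w 0.1 F [ 0.3 -0.9 -0.7] tooly yaw err 0.02 down -1.0
t 5.725 drive xy [52.8 28.2] z 83.8 w -0.0 F [-0.7  0.4 -0.3] tooly yaw err 0.02 down -1.0
t 5.975 drive xy [51.  28.2] z 83.9 w 0.3 F [-0.3 -0.6 -0. ] tooly yaw err 0.02 down -1.0
t 6.225 drive xy [48.9 28.2] z 83.9 w 0.1 F [ 1.1 -0.5 -0.1] tooly yaw err 0.02 down -1.0
```

```bash
for i in 1 ; do python3 -m crank '[0,-0.08,0,0,0,0,1, 0,-0.08,0,0,0,0,1]'>/dev/null; python3 -c "from h import *;where()"; python3 -m crank '[0,-0.08,0,0,0,0,1, 0,-0.08,0,0,0,0,1]'>/dev/null; python3 -c "from h import *;where()"; python3 -m crank '[0,-0.08,0,0,0,0,1,0,0,0,0,0,0,1]'>/dev/null; done
cat >> h.py <<'E'
def lever(tag):
    """look: top + wrist + side crops saved"""
    s=manip.sense();out=[]
    for n,(x0,y0,x1,y1) in dict(top=(255,150,365,265),wrist=(60,80,480,420),side=(180,140,400,300)).items():
        p,d=eyes.camera(n);im=p[:,:,::-1].copy();cv2.imwrite(f'pics/{n}_{tag}.png',im);np.save(f'pics/{n}_{tag}.npy',d)
        c=im[y0:y1,x0:x1];out.append(cv2.resize(c,(int(300*c.shape[1]/c.shape[0]),300),interpolation=cv2.INTER_CUBIC))
    r=np.hstack(out[:2]);o=out[2];w=max(r.shape[1],o.shape[1])
    pad=lambda a:cv2.copyMakeBorder(a,0,0,0,w-a.shape[1],cv2.BORDER_CONSTANT)
    cv2.imwrite(f'pics/m_{tag}.png',np.vstack([pad(r),pad(o)]))
E
python3 -c "from h import *;where();lever('3')"
```

```text
t 6.475 drive xy [44.8 28.2] z 83.9 w -0.0 F [2.  0.2 0.5] tooly yaw err 0.02 down -1.0
t 6.725 drive xy [40.7 28.2] z 83.9 w -0.0 F [1.4 1.3 0.7] tooly yaw err 0.02 down -1.0
t 6.975 drive xy [38.6 28.2] z 83.8 w 0.2 F [ 0.9 -0.1  1.5] tooly yaw err 0.02 down -1.0
```

View pics/m_3.png

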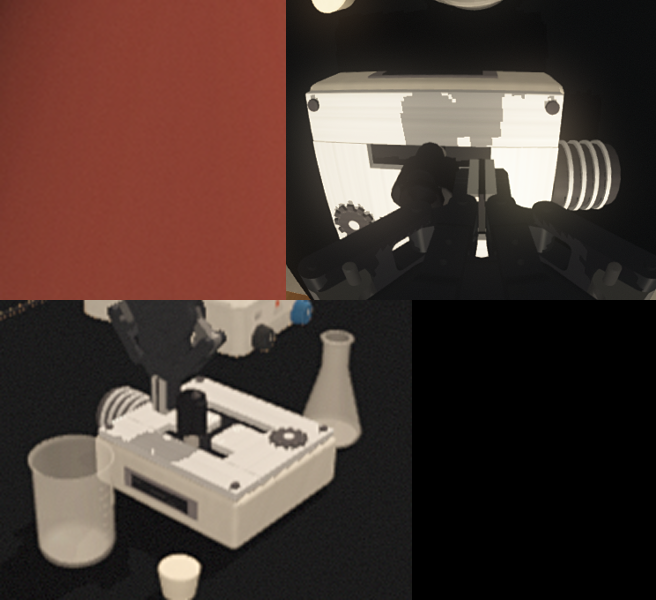

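```bash
cat >> h.py <<'E'
def knob(f):
    d=np.load(f);W=cloud('side',d);D=todrive(W)
    k=(d>0)&(W[...,2]>76)&(W[...,2]<112)&(np.abs(D[...,0])<70)&(np.abs(D[...,1])<55)
    n,l,st,ce=cv2.connectedComponentsWithStats(k.astype(np.uint8))
    for i in range(1,n):
        if st[i,4]>40:
            q=D[l==i];print(f,st[i],'x',np.percentile(q[:,0],[2,50,98]).round(1),'y',np.percentile(q[:,1],[2,50,98]).round(1))
E
python3 -c "
from h import *
knob('pics/side0.npy');knob('pics/side_3.npy')
d=np.load('pics/side_3.npy');p=cv2.imread('pics/side_3.png')
cv2.imwrite('pics/s3.png',cv2.resize(p[150:260,220:330],(770,600) and (600,600),interpolation=cv2.INTER_CUBIC))"
```

```text
pics/side0.npy [268 186  17  24 326] x [ 4.4 14.3 32. ] y [20.5 35.  44.3]
pics/side_3.npy [260 184  31  29 527] x [-7.5  6.5 47.2] y [21.  35.5 44.1]
```

View pics/s3.png

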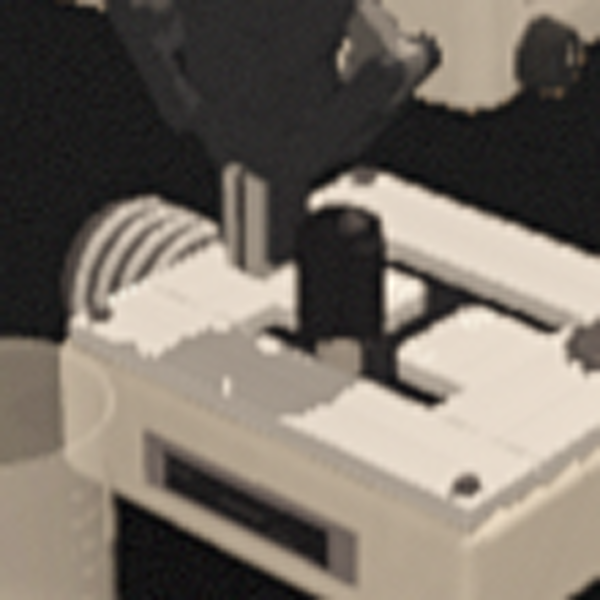

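```bash
python3 -m crank '[0,-0.08,0,0,0,0,1, 0,-0.08,0,0,0,0,1, 0,-0.09,0,0,0,0,1, 0,0,0,0,0,0,1]'>/dev/null; python3 -c "from h import *;where()"; python3 -m crank '[0,0.4,0,0,0,0,1, 0,0.4,0,0,0,0,1, -0.8,0,0,0,0,0,1,-1,0,0,0,0,0,1,-1,0,-1,0,0,0,1,-1,0,-1,0,0,0,1,0,-0.5,-0.2,0,0,0,1,0,0,0,0,0,0,1]';python3 -c "from h import *;where();lever('4');knob('pics/side_4.npy')"
```

```text
t 7.625 drive xy [32.3 28.2] z 83.8 w -0.1 F [1.2 0.3 0.7] tooly yaw err 0.02 down -1.0
time_s: 8.62
eef_pos: [588.6, 35.7, 178.1]
tool_rot: [[-0.002, 0.993, -0.116], [-0.0, -0.116, -0.993], [-1.0, -0.002, 0.0]]
force: [-0.2, -0.7, -0.5]
gripper_width: -0.2
t 8.625 drive xy [39.1 83.2] z 178.1 w -0.2 F [-0.2 -0.7 -0.5] tooly yaw err 0.06 down -1.0
pics/side_4.npy [276 189  18  24 353] x [-14.1  -4.   18.6] y [22.  34.2 43.9]
```

View pics/m_4.png

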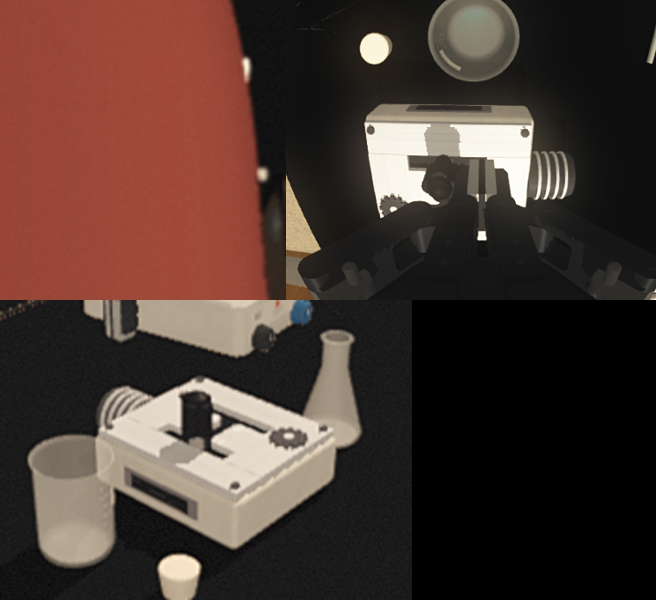

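```bash
python3 -c "
from h import *
p=cv2.imread('pics/side_4.png')
cv2.imwrite('pics/s4.png',cv2.resize(p[175:255,240:350],(770,560),interpolation=cv2.INTER_CUBIC))"
```

```text
(no output)
```

View pics/s4.png

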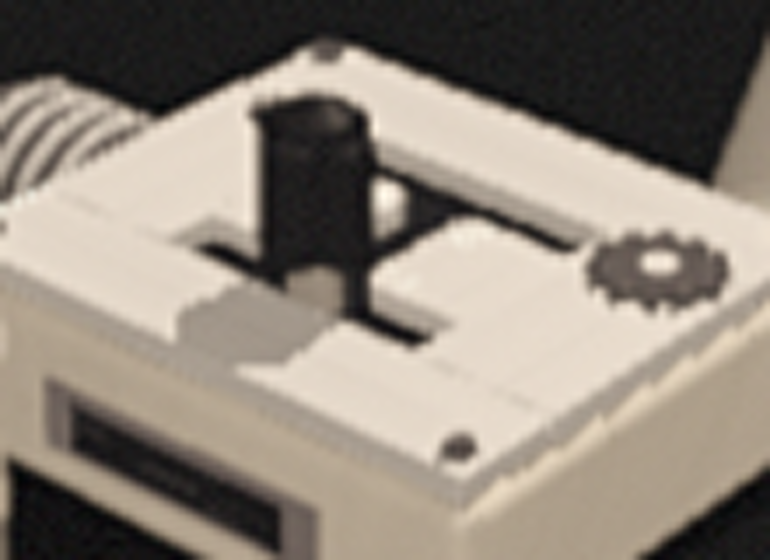

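```bash
python3 -m crank '[0,-0.8,0.2,0,0,0,1, 0,-0.76,0.24,0,0,0,1, 1,0,0,0,0,0,1, 1,0,0,0,0,0,1, 1,0,0,0,0,0,1, 0.76,0,0,0,0,0,1, 0,0,0,0,0,0,1]'>/dev/null; python3 -c "from h import *;where()"; python3 -m crank '[0,0,0.2,0,0,0,1,0,0,0.2,0,0,0,1,0,0,0.1,0,0,0,1,0,0,0.1,0,0,0,1,0,0,0,0,0,0,1]'>/dev/null; python3 -c "from h import *;where();lever('5')"
```

```text
t 9.65 drive xy [-0.1 71.6] z 83.2 w -0.2 F [0.5 1.1 0.5] tooly yaw err -0.03 down -1.0
t 10.275 drive xy [ 1.2 57. ] z 84.9 w 0.6 F [0.3 0.5 0.9] tooly yaw err 0.0 down -1.0
```

View pics/m_5.png

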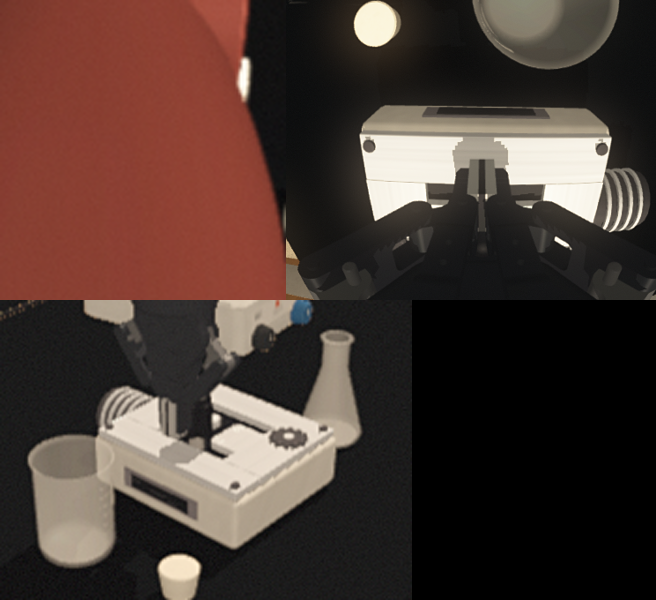

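```bash
python3 -m crank '[0,0,0,0,0,0,1,0,0,0,0,0,0,1]'>/dev/null; python3 -c "from h import *;where()"; python3 -m crank '[0,0,0.08,0,0,0,1,0,0,0.08,0,0,0,1,0,0,0.08,0,0,0,1,0,0,0,0,0,0,1]'>/dev/null; python3 -c "from h import *;where()"; python3 -m crank '[0,0,0.08,0,0,0,1,0,0,0.08,0,0,0,1,0,0,0,0,0,0,1]'>/dev/null; python3 -c "from h import *;where();lever('6');knob('pics/side_6.npy')"
```

```text
t 10.675 drive xy [ 1.1 57.3] z 84.8 w -0.1 F [-0.6  0.1  0.6] tooly yaw err 0.02 down -1.0
t 11.175 drive xy [ 1.1 51.1] z 84.8 w -0.1 F [-0.6  1.5  0.6] tooly yaw err 0.0 down -1.0
t 11.55 drive xy [ 1.1 47. ] z 84.8 w 0.1 F [0.5 1.3 1. ] tooly yaw err 0.0 down -1.0
pics/side_6.npy [277 189  20  23 311] x [-14.2  -9.3  -0.9] y [14.3 27.1 54.4]
```

```bash
python3 -c "
from h import *
p=cv2.imread('pics/side_6.png')
cv2.imwrite('pics/s6.png',cv2.resize(p[175:255,240:350],(770,560),interpolation=cv2.INTER_CUBIC))"
```

```text
(no output)
```

View pics/s6.png

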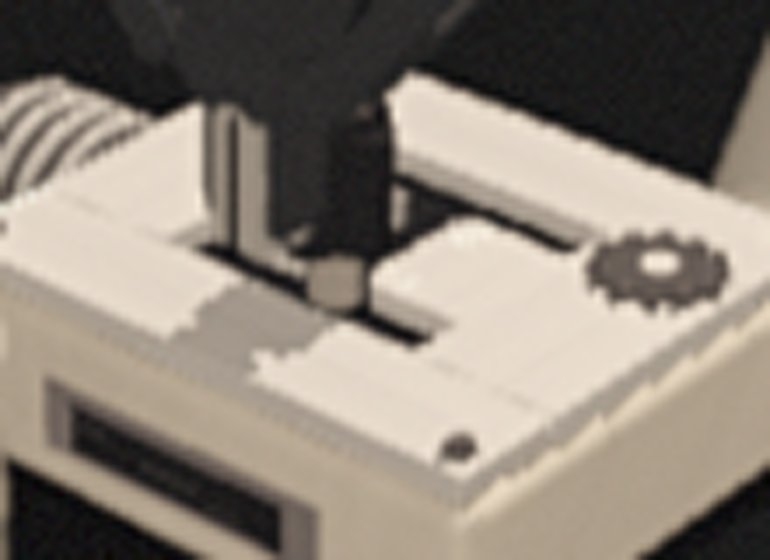

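```bash
python3 -m crank '[0,0,0.12,0,0,0,1,0,0,0.12,0,0,0,1,0,0,0.12,0,0,0,1,0,0,0.12,0,0,0,1,0,0,0.12,0,0,0,1]'>/dev/null; python3 -c "from h import *;where()"; python3 -m crank '[0,0,0.12,0,0,0,1,0,0,0.12,0,0,0,1,0,0,0.12,0,0,0,1,0,0,0.12,0,0,0,1,0,0,0.12,0,0,0,1]'>/dev/null; python3 -c "from h import *;where()";python3 -m crank '[0,0,0.12,0,0,0,1,0,0,0.12,0,0,0,1,0,0,0.12,0,0,0,1,0,0,0.12,0,0,0,1,0,0,0,0,0,0,1]'>/dev/null; python3 -c "from h import *;where();lever('7');knob('pics/side_7.npy')
p=cv2.imread('pics/side_7.png')
cv2.imwrite('pics/s7.png',cv2.resize(p[175:255,240:350],(770,560),interpolation=cv2.INTER_CUBIC))"
```

```text
t 12.325 drive xy [ 1. 32.] z 84.8 w 0.4 F [-0.6  1.8  1.1] tooly yaw err 0.01 down -1.0
t 12.95 drive xy [ 1. 17.] z 84.7 w -0.2 F [-1.2  1.2  0.1] tooly yaw err 0.01 down -1.0
t 13.575 drive xy [1.2 4.8] z 84.8 w 0.1 F [-1.4  1.4 -0.4] tooly yaw err -0.0 down -1.0
pics/side_7.npy [285 180  27  23 401] x [-14.8  -6.5  13.7] y [-26.7  -7.6  16.9]
```

View pics/s7.png

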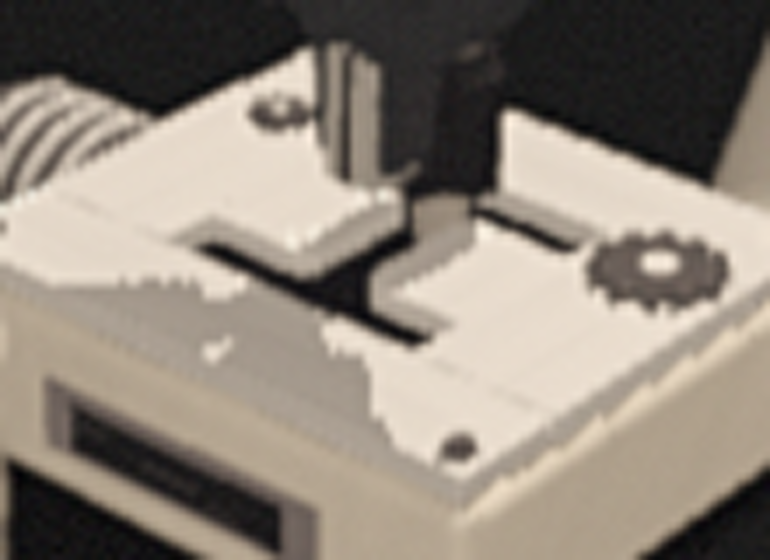

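Crossing is going freely and the post is nearly in the right-hand slot. I'll finish in small steps, watching the force.

```bash
for k in 1; do python3 -m crank '[0,0,0.12,0,0,0,1,0,0,0.08,0,0,0,1,0,0,0,0,0,0,1]'>/dev/null; python3 -c "from h import *;where()"; python3 -m crank '[0,0,0.08,0,0,0,1,0,0,0,0,0,0,1]'>/dev/null; python3 -c "from h import *;where()"; python3 -m crank '[0,0,0.06,0,0,0,1,0,0,0,0,0,0,1]'>/dev/null; python3 -c "from h import *;where()"; python3 -m crank '[0,0,0.06,0,0,0,1,0,0,0,0,0,0,1]'>/dev/null; python3 -c "from h import *;where()"; done
```

```text
t 14.1 drive xy [ 1.3 -0. ] z 84.9 w -0.2 F [0.3 1.2 0.1] tooly yaw err -0.0 down -1.0
t 14.35 drive xy [ 1.2 -2. ] z 84.9 w 0.2 F [0.5 2.1 1.2] tooly yaw err 0.01 down -1.0
t 14.6 drive xy [ 1.1 -3.4] z 84.8 w 0.4 F [0.9 0.6 0.8] tooly yaw err 0.01 down -1.0
t 14.85 drive xy [ 1.1 -4.9] z 84.8 w 0.2 F [-0.7  1.   0.7] tooly yaw err 0.01 down -1.0
```

```bash
for k in 1; do python3 -m crank '[0,0,0.06,0,0,0,1,0,0,0,0,0,0,1]'>/dev/null; python3 -c "from h import *;where()"; python3 -m crank '[0,0,0.06,0,0,0,1,0,0,0,0,0,0,1]'>/dev/null; python3 -c "from h import *;where();lever('8');knob('pics/side_8.npy')
p=cv2.imread('pics/side_8.png')
cv2.imwrite('pics/s8.png',cv2.resize(p[175:255,240:350],(770,560),interpolation=cv2.INTER_CUBIC))"; done
```

```text
t 15.1 drive xy [ 1.1 -6.4] z 84.8 w 0.3 F [0.4 1.7 1.2] tooly yaw err 0.01 down -1.0
t 15.35 drive xy [ 1.1 -7.3] z 84.9 w -0.0 F [0.2 4.5 2.7] tooly yaw err 0.04 down -1.0
pics/side_8.npy [289 178  27  22 390] x [-14.6  -7.   14.8] y [-38.1 -15.1   4.7]
```

View pics/s8.png

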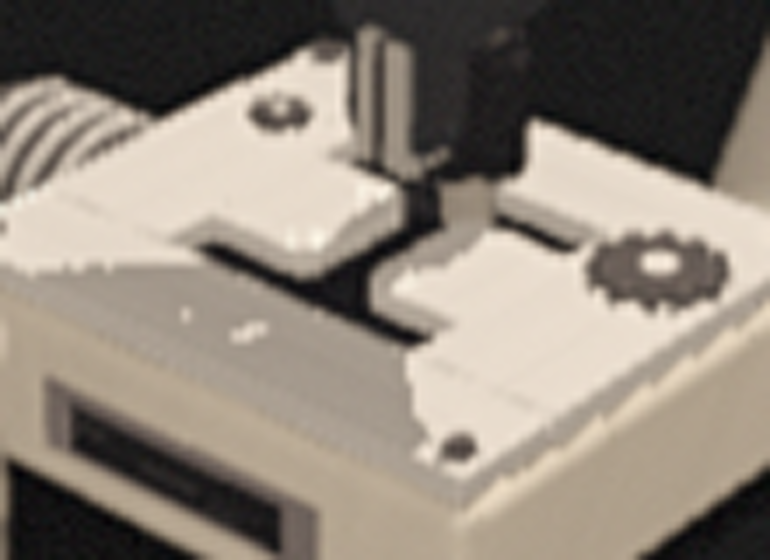

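```bash
python3 -m crank '[0,0,-0.3,0,0,0,1,0,0,-0.3,0,0,0,1,-0.9,0,0,0,0,0,1,-1,0,0,0,0,0,1,0,0.94,0.6,0,0,0,1,0,0.94,0.7,0,0,0,1,0,0,0.3,0,0,0,1,0,0,0,0,0,0,1]'>/dev/null; python3 -c "from h import *;where();lever('9');knob('pics/side_9.npy')
p=cv2.imread('pics/side_9.png')
cv2.imwrite('pics/s9.png',cv2.resize(p[165:245,240:350],(770,560),interpolation=cv2.INTER_CUBIC))"
```

```text
t 16.5 drive xy [ 47.2 -32.8] z 131.9 w 0.3 F [-0.   0.4  0.1] tooly yaw err -0.01 down -1.0
pics/side_9.npy [299 178  17  23 328] x [-15.4  -5.2  15.2] y [-38.6 -26.1 -16.7]
```

View pics/s9.png

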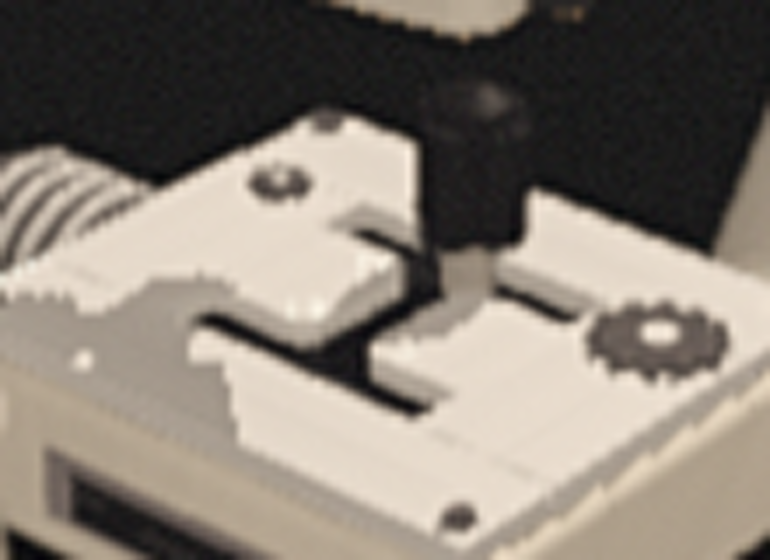

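View pics/wrist_9.png

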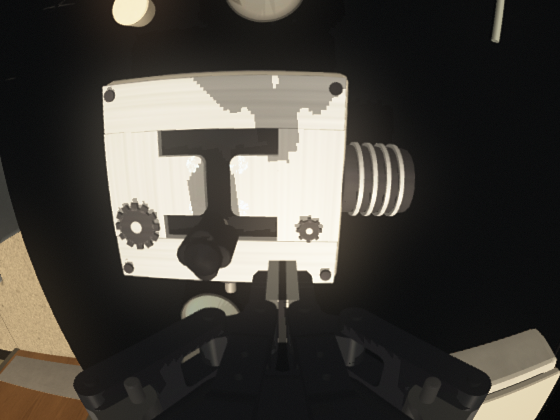

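The lever is now across, in the right-hand slot at the crossing, with the knob at (205,255) in the wrist view. Next I'll lower on its far side and push it toward the large gear.

```bash
python3 -m crank '[0.94,0,0,0,0,0,1,0.94,0,0,0,0,0,1,0,0,0,0,0,0,1]'>/dev/null; python3 -c "from h import *;where()"; python3 -m crank '[0,-0.16,0,0,0,0,1,0,-0.16,0,0,0,0,1,0,-0.16,0,0,0,0,1,0,-0.12,0,0,0,0,1,0,-0.12,0,0,0,0,1]'>/dev/null; python3 -c "from h import *;where()";python3 -m crank '[0,-0.12,0,0,0,0,1,0,-0.12,0,0,0,0,1,0,-0.12,0,0,0,0,1,0,-0.12,0,0,0,0,1,0,0,0,0,0,0,1]'>/dev/null; python3 -c "from h import *;where()";python3 -m crank '[0,-0.12,0,0,0,0,1,0,-0.12,0,0,0,0,1,0,-0.12,0,0,0,0,1,0,0,0,0,0,0,1]'>/dev/null; python3 -c "from h import *;where();lever('10');knob('pics/side_10.npy')"
```

```text
t 17.025 drive xy [ 46.4 -32.1] z 84.0 w -0.0 F [-0.3  0.7  0.5] tooly yaw err 0.05 down -1.0
t 17.65 drive xy [ 30.3 -32.9] z 85.6 w -0.1 F [ 1.2 -1.2  0.9] tooly yaw err 0.01 down -1.0
t 18.275 drive xy [ 17.8 -32.8] z 85.3 w -0.3 F [1.2 0.1 1. ] tooly yaw err 0.02 down -1.0
t 18.775 drive xy [  8.7 -32.8] z 85.3 w 0.1 F [0.6 0.1 0.5] tooly yaw err 0.02 down -1.0
pics/side_10.npy [295 177  31  28 498] x [-37.5 -22.9  20.9] y [-37.6 -25.3 -16.3]
```

View pics/m_10.png

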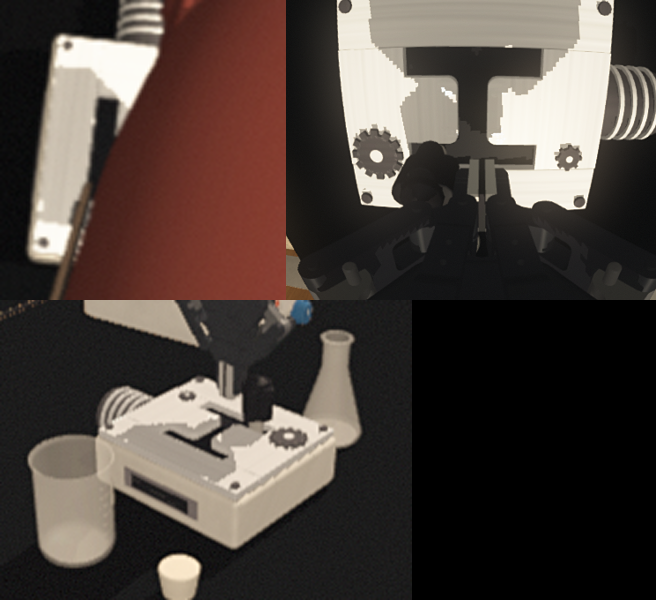

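The lever has gone about 22 mm along and is moving freely toward the large gear. I'll carry on until the end stop shows as a force rise.

```bash
python3 -m crank '[0,-0.1,0,0,0,0,1,0,-0.1,0,0,0,0,1,0,-0.08,0,0,0,0,1,0,0,0,0,0,0,1]'>/dev/null; python3 -c "from h import *;where()"; python3 -m crank '[0,-0.06,0,0,0,0,1,0,0,0,0,0,0,1]'>/dev/null; python3 -c "from h import *;where()";python3 -m crank '[0,-0.05,0,0,0,0,1,0,0,0,0,0,0,1]'>/dev/null; python3 -c "from h import *;where()"
```

```text
t 19.425 drive xy [  1.9 -32.8] z 85.3 w 0.0 F [ 1.4  0.4 -0.5] tooly yaw err 0.02 down -1.0
t 19.675 drive xy [  0.7 -32.8] z 85.3 w 0.2 F [ 1.9 -0.1 -0.8] tooly yaw err 0.02 down -1.0
t 19.925 drive xy [ -0.2 -32.8] z 85.4 w -0.3 F [ 4.3  0.1 -1.8] tooly yaw err 0.02 down -1.0
```

```bash
python3 -m crank '[0,-0.05,0,0,0,0,1,0,0,0,0,0,0,1]'>/dev/null; python3 -c "from h import *;where()"; python3 -m crank '[0,0.3,0,0,0,0,1,0,0.4,0,0,0,0,1,-1,0,0,0,0,0,1,-1,0,0,0,0,0,1,-1,0,0,0,0,0,1,-1,1,0,0,0,0,1,0,1,0,0,0,0,1,0,0,0,0,0,0,1]'>/dev/null; python3 -c "from h import *;where();lever('11');knob('pics/side_11.npy')"
```

```text
t 20.175 drive xy [ -0.9 -32.9] z 85.5 w -0.3 F [ 6.3 -0.7 -5.1] tooly yaw err 0.01 down -1.0
t 21.175 drive xy [ 66.8 -32.9] z 185.0 w 0.3 F [-0.2  0.4 -0.6] tooly yaw err 0.02 down -1.0
pics/side_11.npy [312 182  18  24 343] x [-45.4 -35.  -13.4] y [-37.8 -25.3 -16.4]
```

View pics/m_11.png

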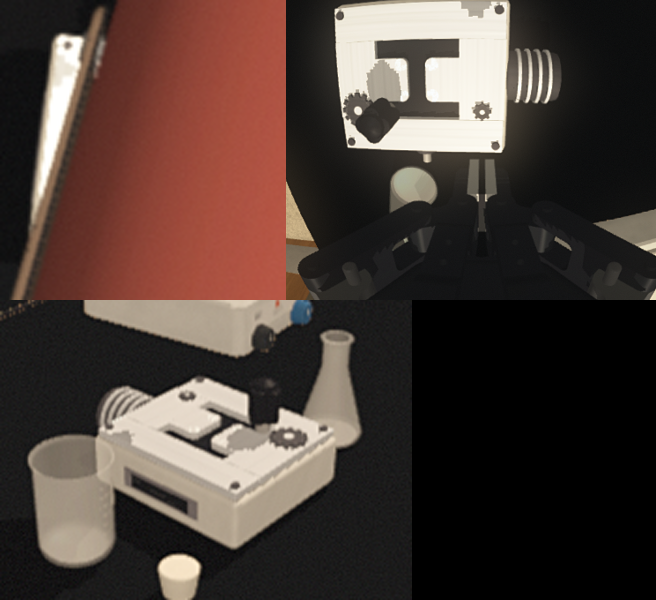

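The side view shows the lever displaced about 30 mm from the crossing, next to the large gear. The force rise showed it had reached the end stop, and the fingers are clear.

```bash
python3 -c "from h import *;where();print(manip.close_job())"
```

```text
t 21.325 drive xy [ 64.6 -32.7] z 184.7 w -0.1 F [0.1 0.1 1.1] tooly yaw err 0.02 down -1.0
the job is handed in; nothing more can be done
None
```

I pushed the lever home to the large gear's end and handed the job in at 21.3 s of robot time. I used only the shut fingertips: first back to the cross slot, then across to the right, then toward the near end where the large gear is. The lever never went down the small gear's slot.

- **Lever position:** pushing across met the slot wall at about 4.5 N, and the last push met the end stop at about 6.3 N. The side view then put the lever 30 mm along from the crossing and in the right-hand slot; full travel is 32 mm and about 25 mm was needed.
- **Robot clear:** the tool was raised to z = 185 mm with force readings of about 1 N, which is sensor noise.
- **Flask, beaker and stopper:** they looked unmoved in the side view. I did not measure them again.
- **Disagreements:** the top and wrist cameras differed by about 2.4 mm on where the drive is, in both x and y, so I relied on contact forces and on shifts between side views. In the last top views the arm hid the lever, so I could not check it there.

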